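# Shim the short foot of a packing-bench scale

### The arm

A 7-joint arm with a two-finger parallel gripper is mounted at the origin on the work surface. World frame = base frame: x ahead of the robot, y to its left, z up, the work surface at z = 0. Lengths are in m, angles in rad, forces in N, time in s.
With the tool pointing down it reaches from about 0.35 to 0.9 m from the base axis. Payload 7.2 kg.
Tool frame: the origin (TCP) lies midway between the tips of the shut fingers; the grasp point (between the pads) lies 19 mm behind it; z points along the fingers, y is the line along which they close (so a half turn about z gives the same grasp; the last joint's range is limited). The gripper opens to 85 mm and grips with 20 to 120 N. Pads are 22 mm wide; open, the fingers measure 114 mm over their backs; the gripper's body (76 mm by 85 mm) begins 54 mm behind the grasp point. The pads swing forward as they close: fully open they stand 13 mm farther back than shut.
Start: joints at [1.094, 0.411, -0.013, 1.596, 0.006, 1.134, -0.082], TCP at [0.248, -0.574, 0.231] pointing down, gripper open.
Joint ranges: [-2.95, 2.95], [-0.29, 1.99], [-1.47, 1.44], [0.14, 2.54], [-1.03, 4.17], [0.13, 1.85], [-2.86, 2.86]. Speed limits (rad/s): [2.39, 2.39, 3.01, 3.01, 3.14, 3.14, 3.14].

### API

Orientations are given as [roll, pitch, yaw] about the fixed x, y, z axes, in that order (R = Rz(yaw) Ry(pitch) Rx(roll)).
In Python, from plant import robot gives the robot as it stands. The module is installed in compiled form; this text tells all that it offers.
- The arm moves only by the tool arm_command, never from a script. Its argument "increments" is a list of rows, each a list of 6 numbers: the shift along the tool's x, y, z in cm, then the turn, a rotation vector about the tool's x, y, z in degrees. In form: [[tx, ty, tz, rx, ry, rz], ...]. A call has 1 to 8 rows; each row is the pose to reach, as a shift and turn from the pose commanded when the call began, along the tool's axes at that moment; what a row does not reach only later rows make up. A row lasts 1/8 s, in which the tool goes at most 62.5 mm and 10.7 degrees, less where a joint would pass 70% of its speed; a pose out of reach is approached as far as the arm can. A call with a gripper value outside its range is refused whole. "grip" is the closure, from 0 (fully open) to 1 (shut), set as the call begins (left out, the last holds). The fingers move at their own pace and stop on an object; the grip force is fixed at half the most. Time passes only in rows, so rows that repeat a pose let the fingers close. It gives the time, the measured TCP pose, the force, the opening and the grip force at its end, in the units of the state.
- robot.sense(): the state, without advancing time (a new reading comes with each control period).
- robot.camera(name): name is "side" or "top"; returns a dict with "img" (480x640x3 uint8, red, green, blue), "depth" (480x640 float32, m along the optical axis (not along the pixel's ray), 0 where there is no reading), "mtx" (3x3 intrinsics, pixels), "D" ([k1, k2, p1, p2, k3] as OpenCV has them; the pictures are not rectified), "cam_to_world" (4x4, takes a point from camera to world coordinates). Camera axes: x right, y up, looking along -z (the intrinsics and any distortion apply to the point x, -y, -z); pixel columns grow to the right and rows downward; lengths in m; the calibration is good to about 2 mm. A picture is of the moment at which its call begins.
- robot.sign_off(): hands the job in; it is judged then, once.
The state is a dict: "time": time; "joint_positions": joint angles; "joint_vel": joint speeds; "joint_torque": joint torques, N m; "position": TCP position; "tool_rot": TCP orientation; "wrist_force": force on the tool from outside, world axes, zero at the start; "torque": the same for the moment, N m; "finger_gap": opening from 0.0 (shut) to 1.0 (fully open); "gripper_force": force on a finger pad.
Only numpy, scipy, OpenCV 4.12 (cv2) and the standard library are available. Lean on these libraries where they do the work, as an engineer would, in place of code of your own. Each camera call takes 0.05 s, during which the arm holds its last target. There are 200 camera calls.

### The job

The orange bench scale rocks because its near right foot, below the red dot on the pan, hangs short of the metal strip. Slide the blue flat packer along the strip under that foot, then the yellow taper on top of the packer, and push it in gently until it goes tight under the foot; never force it. Let go of both shims and prove that the scale no longer rocks by pressing down on the red dot with about 10 N for half a second; leave both shims in place and everything else undisturbed.

Things in the scene. Friction and masses are not known exactly. Their poses are not given: they have to be found in the camera images.
- foot (a point): Lowest point of the short black rubber foot (ball end, 10 mm radius), 15.5 mm above the bench, 12 mm inside the pan's near (-x) and right (-y) edges. Axes are the scale's: x = the direction in which the shims slide in (level, away from the robot), z up. Under it runs a flat dark steel strip of unmeasured height, 3 to 7.5 mm above the bench: the gap from strip to foot is 8 to 12.5 mm.
- scale_stand: The orange bench scale. Origin: on the bench below its middle; axes as for foot. Pan 240 x 240 mm, its top 80 mm above the bench; housing's underside 34 mm above the bench. The short foot is at (-108, -108) mm. The dark steel strip below that foot is 100 mm wide, centred on it, and runs along x from 40 mm beyond the foot to 250 mm on the near side of it.
- dot (a point): Red dot, 16 mm across, on the steel pan straight above the short foot, 80 mm above the bench: press down here (within 25 mm of it). Axes as for foot.
- scale (a joint): Rocking angle (rad) about the diagonal through the two bearing feet: 0 at rest, where the far left foot stops it; grows as the near right corner goes down. Foot and dot are 153 mm from that diagonal (0.0065 rad = 1 mm). Its weight keeps it at 0; 4 to 5 N on the dot rock it. Steady means: below 0.006 rad with 6 N or more on the dot.
- packer: Blue flat packer, 60 g: plate 212 x 44 x 5 mm with an upright grip fin (24 along x, 12 thick along y, top 45 mm above the underside). Origin: underside, below the fin's middle. x points to the tip at x = +200 mm, the rear end is at -12 mm, z up. In place the foot is above it at x = 150 to 196 mm; 175 is best, leaving room for the taper's fin in front of the packer's fin.
- taper: Yellow taper, 60 g, 32 wide, same fin (24 x 12, top 45 mm over the underside). Origin: underside below the fin's middle; x to the tip at +110 mm, rear end -12. 2 mm thick at the tip, 1 mm more per 10 mm, to 7.8 mm at x = 52 and behind. Goes tight with the foot at x = 55 to 100: the push climbs steeply from under 2 N; stop at 6 to 8 N (20 N is too much).
- tape: Clear ring of tape, 90 mm wide, 24 mm high; bystander. Origin under its centre.
- weight: Brass calibration weight, 38 mm wide, 60 mm high; bystander. Origin under its centre.
- jar: Amber jar, 64 mm wide, 90 mm high; bystander. Origin under its centre.
- carton: Small cardboard box, 130 x 100 x 100 mm; bystander. Origin under its centre.
- pen: Red and white marker pen lying along its x, 130 mm long, 12 mm thick; bystander. Origin under its middle.
- puck: Black rubber disc, 48 mm wide, 18 mm high; bystander. Origin under its centre.
Mind the look-alikes: they are no part of the job. There is more than one size of the packer; the job needs the larger.

How it is judged:
By the outcome, as a careful person would: the job done as asked, in the order asked, and still so for the second after the job is handed in, with the robot touching nothing.
It also fails if it takes over 70 s, if anything falls off the work surface, if the arm or the gripper's body presses on something with over 40 N, if the wrist force passes 120 N, or if a joint passes its speed limit or range.

## Working session

There is one attempt and no reset: what is moved stays moved. The work goes in short steps, Python scripts to look and compute and a tool call to move; the robot and the scene stay as the last step left them, time stands still between calls to the robot, and variables do not carry over. Pictures are saved under pics/ and viewed, at most 10 in all, crops included, and the job is handed in when it is done.

Besides the shell and the picture viewer there is one more tool, called as name([rows], argument=value, ...), one row to a line, values as JSON. arm_command: Moves the arm, as the interface text tells. Its arguments: {"type":"object","properties":{"increments":{"type":"array","items":{"type":"array","items":{"type":"number"}}},"grip":{"type":"number"}},"required":["increments"]}

```bash
mkdir -p pics; cat > h.py <<'E'
import numpy as np, cv2
from plant import robot
def snap(name):
    c=robot.camera(name); np.savez('%s.npz'%name,**c)
    return c
def world(c,pts,z=None):
    pts=np.array(pts,float).reshape(-1,1,2)
    n=cv2.undistortPoints(pts,c['mtx'],c['D'])[:,0]
    T=c['cam_to_world']; out=[]
    for (u,v),(a,b) in zip(pts[:,0],n):
        d=np.array([a,-b,-1.0])
        if z is None: out.append((T@np.r_[d*c['depth'][int(v),int(u)],1])[:3])
        else:
            r=T[:3,:3]@d; o=T[:3,3]; out.append(o+r*(z-o[2])/r[2])
    return np.array(out)
def proj(c,P):
    T=np.linalg.inv(c['cam_to_world']); P=np.atleast_2d(P); q=P@T[:3,:3].T+T[:3,3]
    q=q*[1,-1,-1]; return cv2.projectPoints(q,np.zeros(3),np.zeros(3),c['mtx'],c['D'])[0][:,0]
E
python3 - <<'E'
from h import *
for n in ('top','side'):
    c=snap(n); cv2.imwrite('pics/%s0.png'%n,c['img'][...,::-1]); print(n,c['mtx'].tolist(),c['D'],c['cam_to_world'].round(3).tolist())
print(robot.sense())
E
```

```text
top [[576.6498205027107, 0.0, 315.8642993834937], [0.0, 576.6498205027107, 248.17573545803913], [0.0, 0.0, 1.0]] [-0.19112499  0.          0.          0.          0.        ] [[0.083, 0.976, -0.201, 0.297], [-0.997, 0.082, -0.014, -0.028], [0.003, 0.201, 0.98, 1.357], [0.0, 0.0, 0.0, 1.0]]
side [[601.5847846907722, 0.0, 324.3696346091469], [0.0, 601.5847846907722, 234.12117308496906], [0.0, 0.0, 1.0]] [0.01514739 0.         0.         0.         0.        ] [[-0.845, 0.348, -0.407, 0.086], [-0.535, -0.537, 0.652, 0.808], [0.009, 0.768, 0.64, 0.869], [0.0, 0.0, 0.0, 1.0]]
{'time': 0.1, 'joint_positions': array([ 1.09380847,  0.41181751, -0.01269401,  1.59698532,  0.00557521,
        1.13431033, -0.08220941]), 'joint_vel': array([ 1.40480272e-03, -7.34713041e-05,  5.85905406e-05, -5.86333964e-04,
        2.51246909e-04,  3.16373195e-04,  6.58519683e-05]), 'joint_torque': array([ 2.40372879e-03, -6.01833916e+01,  6.84201121e-01, -3.00090480e+01,
        1.39559762e-02,  6.51158320e-03, -3.94009271e-05]), 'position': array([ 0.24821291, -0.5730934 ,  0.23052854]), 'tool_rot': array([-3.14011014e+00,  9.00437429e-05,  4.08775838e-01]), 'wrist_force': array([-0.66103917, -0.18330095, -0.21389318]), 'torque': array([0.02334925, 0.00287283, 0.00317706]), 'gripper_force': 0.0, 'finger_gap': 0.9988751075800888}
```

View pics/top0.png

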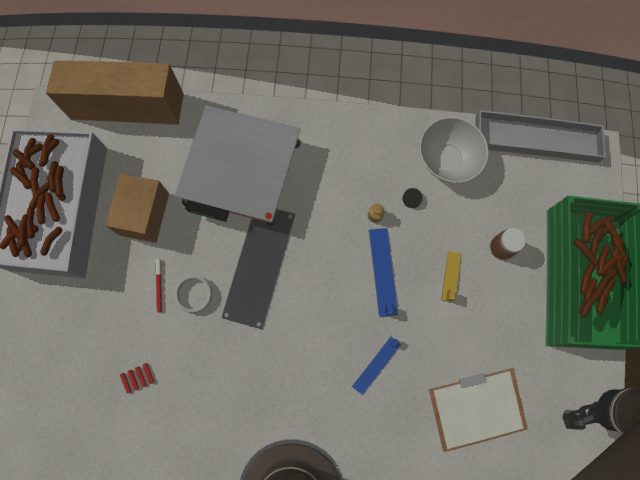

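View pics/side0.png

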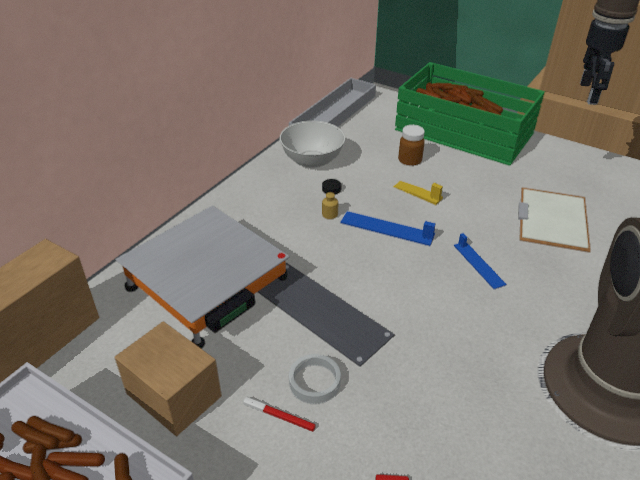

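The top view shows the large blue packer (tip about 378,230, fin about 390,309), the yellow taper (tip about 455,253, fin about 449,295), the red dot at (269,216) and the strip's near end at (223,318)–(262,327). I'll enlarge these next.

```bash
python3 - <<'E'
from h import *
t=dict(np.load('top.npz')); im=t['img'][...,::-1]
a=cv2.resize(im[215:335,360:480],(600,600),interpolation=cv2.INTER_CUBIC)
cv2.imwrite('pics/a.png',a)
b=cv2.resize(im[200:335,205:315],None,fx=4.4,fy=4.4,interpolation=cv2.INTER_CUBIC); cv2.imwrite('pics/b.png',b)
# auto masks
hsv=cv2.cvtColor(t['img'],cv2.COLOR_RGB2HSV)
for nm,lo,hi,x0,x1,y0,y1 in (('packer',(105,120,40),(130,255,255),360,402,222,325),('taper',(18,120,60),(35,255,255),430,470,240,310),('dot',(170,120,60),(180,255,255),255,280,205,225),('dot2',(0,150,60),(8,255,255),255,280,205,225)):
    m=np.zeros((480,640),np.uint8); m[y0:y1,x0:x1]=cv2.inRange(hsv,lo,hi)[y0:y1,x0:x1]
    ys,xs=np.nonzero(m); 
    if not len(xs): continue
    P=world(t,np.c_[xs,ys]); print(nm,len(xs),xs.mean(),ys.mean(),P.mean(0).round(4))
    if nm in('packer','taper'):
        hi_=P[:,2]>0.03; lo_=P[:,2]<0.02
        print(' z low',np.percentile(P[lo_,2],[10,50,90]).round(4),'fin n',hi_.sum(),P[hi_].mean(0).round(4),P[hi_].min(0).round(4),P[hi_].max(0).round(4))
        r=cv2.minAreaRect(P[lo_][:,:2].astype(np.float32)*1000);print(' rect',r)
d=world(t,[[269,216]],.08); print('dot on z=.08',d)
print('strip z', world(t,[[245,290],[260,260],[250,310]]), 'bench',world(t,[[300,290],[330,260]]))
E
```

```text
packer 1545 382.87831715210353 272.1177993527508 [ 0.529  -0.1729  0.0093]
 z low [0.0013 0.005  0.0086] fin n 69 [ 0.4322 -0.1822  0.1009] [ 0.2969 -0.1959  0.031 ] [ 0.4497 -0.0283  1.3573]
 rect ((531.22314453125, -172.80027770996094), (210.634765625, 43.83380126953125), 10.377509117126465)
taper 652 450.8174846625767 276.33895705521473 [ 0.5305 -0.3355  0.0153]
 z low [0.002  0.0067 0.0113] fin n 75 [ 0.4789 -0.3246  0.078 ] [ 0.2969 -0.3416  0.0301] [ 0.4963 -0.0283  1.3573]
 rect ((533.2286376953125, -337.4490051269531), (32.719505310058594, 121.90005493164062), 83.93224334716797)
dot2 25 268.04 215.4 [0.6123 0.0995 0.1311]
dot on z=.08 [[0.62447904 0.1025957  0.08      ]]
strip z [[0.45905624 0.14917661 0.00531686]
 [0.53440719 0.1212418  0.0023981 ]
 [0.4131286  0.13283951 0.00253618]] bench [[ 0.4705156   0.01950133  0.00249016]
 [ 0.54794371 -0.04555328  0.00481943]]
```

View pics/a.png

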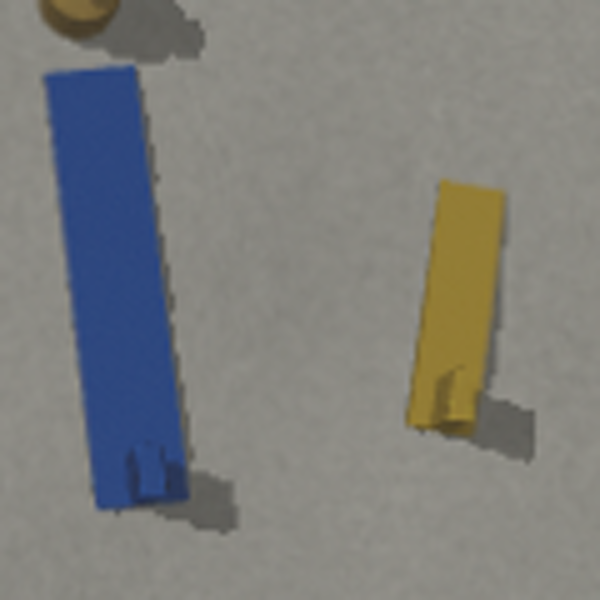

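View pics/b.png

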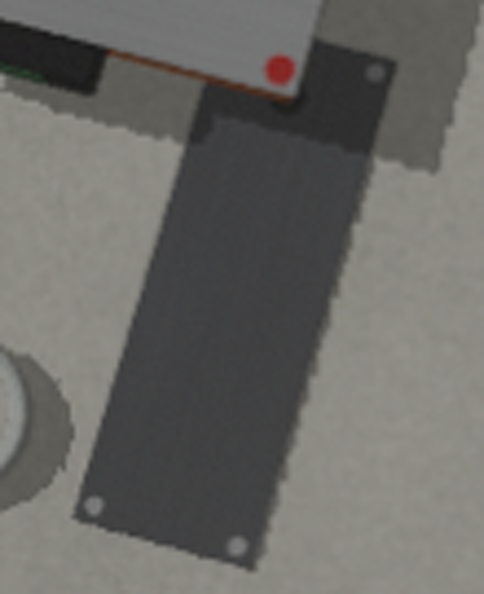

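Crop a puts the packer's corners at about (46,75), (136,67), (188,498), (97,508) and its fin near the rear. The taper's corners are at about (441,181), (505,191), (473,435), (407,426). Crop b puts the strip's corners at (74,518), (255,570), (396,64) and the dot at (280,70).

```bash
python3 - <<'E'
from h import *
t=dict(np.load('top.npz'))
A=lambda p:np.array(p)/5+[359.6,214.6]
B=lambda p:np.array(p)/4.4+[204.6,199.6]
def rep(n,P): print(n,(P[:,:2]*1000).round(1).tolist())
p=world(t,A([[46,75],[136,67],[188,498],[97,508]]),.005);rep('packer',p)
m=(p[0]+p[1])/2; r=(p[2]+p[3])/2; d=(m-r)[:2]; L=np.hypot(*d); print(' L',L,'yaw',np.degrees(np.arctan2(d[1],d[0])),'origin from center',((m+r)/2)[:2]-d/L*.094)
q=np.vstack([world(t,A([[441,181],[505,191]]),.002),world(t,A([[473,435],[407,426]]),.006)]);rep('taper',q)
m=(q[0]+q[1])/2; r=(q[2]+q[3])/2; d=(m-r)[:2]; L=np.hypot(*d); print(' L',L,'yaw',np.degrees(np.arctan2(d[1],d[0])),'origin',((m+r)/2)[:2]-d/L*.049)
s=world(t,B([[74,518],[255,570],[396,64]]),.005);rep('strip',s)
w=s[0]-s[1];l=s[2]-s[1];print(' w',np.hypot(*w[:2]),'l',np.hypot(*l[:2]),'yaw',np.degrees(np.arctan2(l[1],l[0])),np.degrees(np.arctan2(-w[0],w[1])))
u=l[:2]/np.hypot(*l[:2]); print(' foot from strip',(s[0]+s[1])[:2]/2+.25*u, (s[0]+s[2])[:2]/2+.105*u)
print('dot',world(t,B([[280,70]]),.08))
c=dict(np.load('side.npz'))
rep('side dot',world(c,[[281,256]],.08))
rep('side strip near corners',world(c,[[393,332],[360,361]],.005))
P=world(t,A([[150,465],[460,405]]),.045); rep('fin tops',P)
rep('pan corner', world(t,[[203,107],[300,126],[177,194],[272,221]],.08))
E
```

```text
packer [[630.1, -133.2], [637.8, -176.5], [431.6, -213.6], [423.5, -170.9]]
 L 0.20970882148475964 yaw 10.266861429157009 origin from center [ 0.43824439 -0.19029466]
taper [[594.6, -328.7], [592.3, -360.6], [471.7, -348.4], [473.6, -316.2]]
 L 0.12141181052883493 yaw -5.839693653839559 origin [ 0.48427435 -0.33347244]
strip [[389.7, 198.2], [370.8, 98.7], [653.5, 48.8]]
 w 0.10130819323369729 l 0.2870610151029513 yaw -10.010089108953022 -10.768792261210836
 foot from strip [0.62641808 0.10498031] [0.62497095 0.10523574]
dot [[0.62549312 0.10446097 0.08      ]]
side dot [[623.0, 107.4]]
side strip near corners [[373.3, 100.5], [391.7, 193.1]]
fin tops [[441.4, -189.7], [480.1, -332.4]]
pan corner [[884.5, 291.5], [851.8, 51.7], [660.1, 323.2], [613.3, 94.6]]
```

```bash
cat >> h.py <<'E'
from scipy.spatial.transform import Rotation as Ro
def inc(pos,yaw):
    s=robot.sense(); R=Ro.from_euler('xyz',s['tool_rot']); G=Ro.from_euler('xyz',[np.pi,0,np.radians(yaw)])
    print('inc cm',(R.inv().apply(np.array(pos)-s['position'])*100).round(2),'deg',np.degrees((R.inv()*G).as_rotvec()).round(2),'F',s['wrist_force'].round(2),'t',s['time'])
E
python3 -c "
from h import *
inc([.439,-.190,.10],10.3)"
```

```text
inc cm [ 32.74 -27.55  13.09] deg [-8.000e-02  1.000e-02  1.312e+01] F [-0.66 -0.18 -0.21] t 0.1
```

arm_command([
  [4, -3.5, 1, 0, 0, 2],
  [8.2, -6.9, 2.5, 0, 0, 4],
  [12.5, -10.5, 4, 0, 0, 6],
  [17, -14.3, 6, 0, 0, 8],
  [21.5, -18, 8, 0, 0, 10],
  [26, -22, 10, 0, 0, 12],
  [30, -25.5, 12, 0, 0, 13.1],
  [32.7, -27.6, 13.1, -0.1, 0, 13.1],
], grip=0.4)

```text
time: 1.1
position: [0.439, -0.1873, 0.0992]
tool_rot: [3.141, 0.001, 0.183]
wrist_force: [0.1, -0.5, 1.0]
finger_gap: 0.601
gripper_force: 0.0
```

```bash
python3 - <<'E'
from h import *
inc([.439,-.190,.10],10.3); s=robot.sense(); print(s['position'],s['tool_rot'],s['finger_gap'])
t=snap('top'); c=snap('side')
a=cv2.resize(t['img'][230:340,345:435],None,fx=5,fy=5,interpolation=cv2.INTER_CUBIC)
b=cv2.resize(c['img'][150:270,370:460],(400,533),interpolation=cv2.INTER_CUBIC); a=cv2.resize(a,(400,489))
o=np.zeros((533,800,3),np.uint8);o[:489,:400]=a;o[:,400:]=b
cv2.imwrite('pics/c.png',o[...,::-1])
E
```

```text
inc cm [-0.05  0.26 -0.08] deg [0.03 0.04 0.16] F [ 0.15 -0.5   0.98] t 1.1
[ 0.4390464  -0.18731461  0.09922852] [3.14112016e+00 7.57206011e-04 1.82573510e-01] 0.601098477014237
```

View pics/c.png

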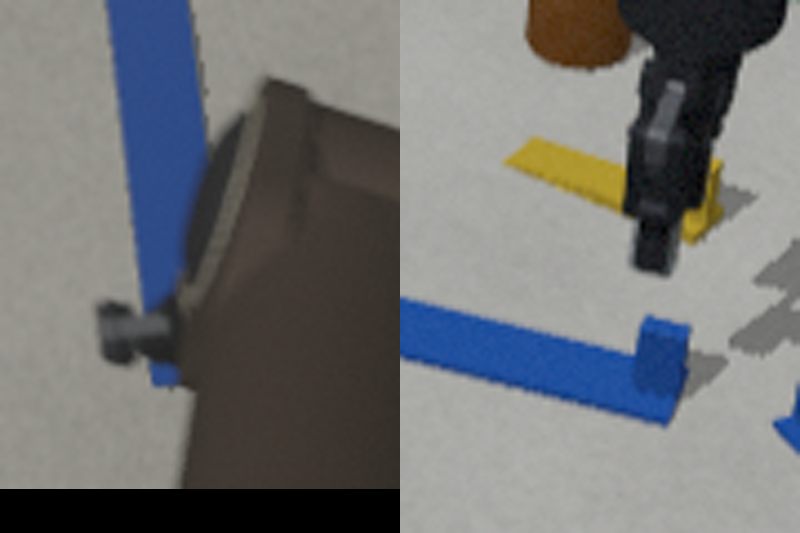

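The gripper is above the packer's fin in the side crop (fingers near 655,250, fin near 665,350). I'll descend and grip.

arm_command([
  [0, 0.2, 4, 0, 0, 0.2],
  [0, 0.2, 7, 0, 0, 0.2],
  [0, 0.2, 8.5, 0, 0, 0.2],
  [0, 0.2, 8.5, 0, 0, 0.2],
])

```text
time: 1.7
position: [0.4384, -0.1926, 0.0147]
tool_rot: [3.141, 0.002, 0.176]
wrist_force: [-0.5, 0.5, 0.5]
finger_gap: 0.603
gripper_force: 0.0
```

arm_command([
  [0, 0, 0, 0, 0, 0],
  [0, 0, 0, 0, 0, 0],
  [0, 0, 0, 0, 0, 0],
  [0, 0, 0, 0, 0, 0],
  [0, 0, 0, 0, 0, 0],
], grip=1)

```text
time: 2.33
position: [0.44, -0.1926, 0.0164]
tool_rot: [3.139, -0.002, 0.177]
wrist_force: [-0.7, 0.4, 6.6]
finger_gap: 0.128
gripper_force: 59.1
```

arm_command([
  [0, 0, -2, 0, 0, 0],
  [0, 0, -5, 0, 0, 0],
  [0, 0, -5, 0, 0, 0],
])

```text
time: 2.7
position: [0.4407, -0.1929, 0.0676]
tool_rot: [3.137, -0.004, 0.177]
wrist_force: [0.0, 0.4, -1.1]
finger_gap: 0.129
gripper_force: 58.4
```

```bash
python3 - <<'E'
from h import *
s=robot.sense(); print(s['position'],s['tool_rot'],s['finger_gap'])
c=snap('side')
b=cv2.resize(c['img'][130:270,320:460],(600,600),interpolation=cv2.INTER_CUBIC)
cv2.imwrite('pics/d.png',b[...,::-1])
E
```

```text
[ 0.44071409 -0.19292418  0.06756182] [ 3.13735885 -0.00423678  0.17653466] 0.1293873739276868
```

View pics/d.png

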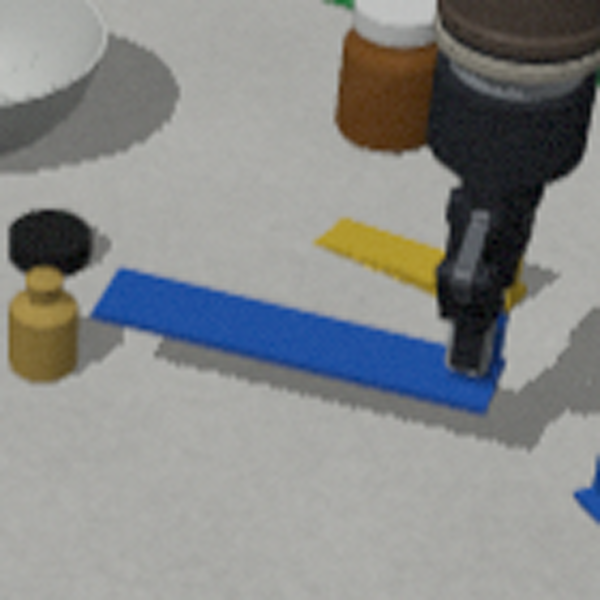

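The packer is held level in the gripper, tip near (110,295) in the crop. The weight stands at (45,330), just off the tip, so I'll back off and rise before crossing.

arm_command([
  [-2.5, 0, -2, 0, 0, 0],
  [-5, 0, -4.5, 0, 0, 0],
  [-6, 0, -5.5, 0, 0, 0],
])

```text
time: 3.12
position: [0.3789, -0.2031, 0.1206]
tool_rot: [3.14, -0.0, 0.176]
wrist_force: [0.5, 0.8, -1.0]
finger_gap: 0.13
gripper_force: 58.3
```

```bash
python3 - <<'E'
from h import *
inc([.4036,.1449,.10],-10.2)
t=dict(np.load('top.npz'));print(world(t,[[195,295],[376,210]],.024)[0],world(t,[[376,210]],.06))
E
```

```text
inc cm [  8.51 -33.83   1.99] deg [ 1.100e-01 -2.000e-02  2.026e+01] F [ 0.54  0.85 -0.96] t 3.125
[0.43470468 0.26306731 0.024     ] [[ 0.66494968 -0.14279925  0.06      ]]
```

arm_command([
  [0.8, -4, 0, 0, 0, 0],
  [1.8, -9, 0, 0, 0, 3],
  [3, -14.5, 0, 0, 0, 7],
  [4.5, -20, 0, 0, 0, 11],
  [6, -25.5, 0, 0, 0, 15],
  [7.5, -30.5, 0, 0, 0, 18.5],
  [8.5, -33.8, 0, 0.1, 0, 20.3],
  [8.5, -33.8, 0.5, 0.1, 0, 20.3],
])

```text
time: 4.12
position: [0.4046, 0.1483, 0.1143]
tool_rot: [-3.14, -0.001, -0.173]
wrist_force: [0.2, -0.7, -0.7]
finger_gap: 0.131
gripper_force: 58.6
```

```bash
python3 - <<'E'
from h import *
inc([.4036,.1449,.04],-10.2)
t=snap('top')
b=cv2.resize(t['img'][195:335,200:320],None,fx=4.2,fy=4.2,interpolation=cv2.INTER_CUBIC)
cv2.imwrite('pics/e.png',b[...,::-1])
E
```

```text
inc cm [-0.05  0.37  7.43] deg [-0.12 -0.03  0.29] F [ 0.18 -0.67 -0.68] t 4.125
```

View pics/e.png

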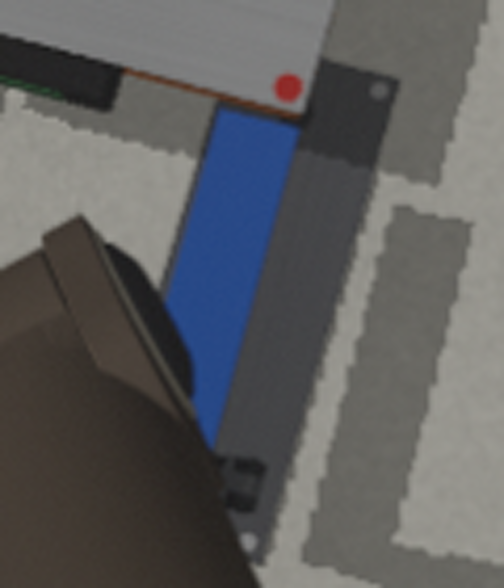

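The packer lies over the strip's left half in the picture (tip corners about (218,103) and (300,125)), which may be parallax from its height. I'll compute the tip's position, then lower.

```bash
python3 - <<'E'
from h import *
t=dict(np.load('top.npz'))
p=world(t,np.array([[218,103],[300,125]])/4.2+[199.6,194.6],.1143-.0164+.005); print(p, p.mean(0), 'depth',world(t,[[257,230]]))
s=robot.sense(); u=np.array([np.cos(np.radians(-10.2)),np.sin(np.radians(-10.2))]); d=p.mean(0)[:2]-[.625,.105]; print('tip rel foot along/across',d@u, d@[-u[1],u[0]])
d=p.mean(0)[:2]-s['position'][:2]; print('tip rel tcp',np.hypot(*d),np.degrees(np.arctan2(d[1],d[0])))
E
```

```text
[[0.60816627 0.13885321 0.1029    ]
 [0.5996914  0.0937575  0.1029    ]] [0.60392883 0.11630536 0.1029    ] depth [[0.58395165 0.12373702 0.10383731]]
tip rel foot along/across -0.022740156300687656 0.007395300349027653
tip rel tcp 0.20228313023350314 -8.449471417819721
```

arm_command([
  [0, 0.3, 3, 0, 0, 0.3],
  [0, 0.35, 6, 0, 0, 0.3],
  [0, 0.35, 8, 0, 0, 0.3],
  [0, 0.35, 8.4, 0, 0, 0.3],
  [0, 0.35, 8.4, 0, 0, 0.3],
])

```text
time: 4.8
position: [0.4037, 0.1409, 0.0307]
tool_rot: [3.141, -0.0, -0.184]
wrist_force: [0.1, 0.4, -1.1]
finger_gap: 0.133
gripper_force: 58.5
```

arm_command([
  [0, 0, 0.3, 0, 0, 0],
  [0, 0, 0.5, 0, 0, 0],
  [0, 0, 0.5, 0, 0, 0],
])

```text
time: 5.18
position: [0.4039, 0.1415, 0.0259]
tool_rot: [-3.141, -0.001, -0.183]
wrist_force: [1.0, -0.6, -0.9]
finger_gap: 0.13
gripper_force: 58.5
```

arm_command([
  [0, 0, 0.15, 0, 0, 0],
  [0, 0, 0.15, 0, 0, 0],
])

```text
time: 5.42
position: [0.4037, 0.1415, 0.0242]
tool_rot: [-3.142, -0.0, -0.183]
wrist_force: [0.6, 0.0, -1.0]
finger_gap: 0.126
gripper_force: 58.5
```

```bash
python3 - <<'E'
from h import *
s=robot.sense(); p=s['position']; u=np.array([np.cos(np.radians(-10.2)),np.sin(np.radians(-10.2))])
d=p[:2]-[.625,.105]; print(p,s['tool_rot'],'along/across',d@u,d@[-u[1],u[0]])
E
```

```text
[0.40370998 0.14148692 0.02416552] [-3.14153042e+00 -4.37371878e-04 -1.82774779e-01] along/across -0.22425393894549034 -0.003276821918321543
```

arm_command([
  [0, 0, 0.15, 0, 0, 0],
  [0, 0, 0.15, 0, 0, 0],
])

```text
time: 5.68
position: [0.4037, 0.1415, 0.0226]
tool_rot: [-3.142, -0.0, -0.183]
wrist_force: [0.1, -0.7, -1.0]
finger_gap: 0.127
gripper_force: 58.5
```

arm_command([
  [0, 0, 0.15, 0, 0, 0],
  [0, 0, 0.15, 0, 0, 0],
])

```text
time: 5.92
position: [0.4037, 0.1414, 0.0211]
tool_rot: [3.142, -0.0, -0.183]
wrist_force: [0.5, 0.3, -0.1]
finger_gap: 0.132
gripper_force: 58.5
```

arm_command([
  [0, 0, 0.1, 0, 0, 0],
  [0, 0, 0.1, 0, 0, 0],
])

```text
time: 6.18
position: [0.4038, 0.1416, 0.0203]
tool_rot: [-3.141, -0.001, -0.183]
wrist_force: [-0.9, 0.2, 3.1]
finger_gap: 0.129
gripper_force: 58.9
```

Contact at TCP z ≈ 0.0208, so the strip is about 4.3 mm high. Now I'll slide the packer in.

arm_command([
  [0.7, 0, -0.03, 0, 0, 0],
  [1.5, -0.05, -0.03, 0, 0, -0.1],
  [2.3, -0.1, -0.03, 0, 0, -0.2],
  [3.1, -0.1, -0.03, 0, 0, -0.2],
  [3.9, -0.15, -0.03, 0, 0, -0.2],
  [4.6, -0.2, -0.03, 0, 0, -0.2],
  [4.85, -0.2, -0.03, 0, 0, -0.2],
  [4.85, -0.2, -0.03, 0, 0, -0.2],
])

```text
time: 7.18
position: [0.4519, 0.1346, 0.0205]
tool_rot: [-3.141, -0.001, -0.18]
wrist_force: [-0.1, -0.0, -0.7]
finger_gap: 0.127
gripper_force: 58.5
```

```bash
python3 - <<'E'
from h import *
s=robot.sense(); p=s['position']; u=np.array([np.cos(np.radians(-10.2)),np.sin(np.radians(-10.2))])
d=p[:2]-[.625,.105]; print(p,s['tool_rot'],'along/across',d@u,d@[-u[1],u[0]])
c=snap('side')
b=cv2.resize(c['img'][225:385,240:410],None,fx=3.7,fy=3.7,interpolation=cv2.INTER_CUBIC)
cv2.imwrite('pics/f.png',b[...,::-1])
E
```

```text
[0.45193593 0.13460015 0.02049869] [-3.14139573e+00 -5.67801139e-04 -1.79502488e-01] along/across -0.17557063148369198 -0.0015146710806829278
```

View pics/f.png

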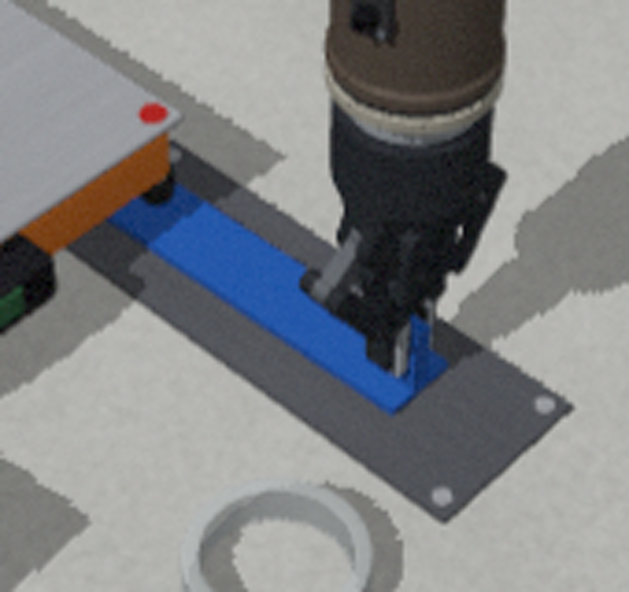

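The side view shows the packer under the foot (foot at (160,200)) and centred across it. I'll release and go for the taper.

arm_command([
  [0, 0, 0, 0, 0, 0],
  [0, 0, 0, 0, 0, 0],
  [0, 0, 0, 0, 0, 0],
], grip=0.5)

```text
time: 7.6
position: [0.4517, 0.1347, 0.0206]
tool_rot: [-3.141, -0.001, -0.179]
wrist_force: [0.2, -0.3, 0.2]
finger_gap: 0.498
gripper_force: 0.0
```

arm_command([
  [0, 0, -2, 0, 0, 0],
  [0, 0, -6, 0, 0, 0],
  [0, 0, -11, 0, 0, 0],
  [0, 0, -12, 0, 0, 0],
])

```text
time: 8.1
position: [0.4534, 0.1353, 0.1436]
tool_rot: [-3.139, -0.005, -0.18]
wrist_force: [0.4, -0.1, -0.2]
finger_gap: 0.503
gripper_force: 0.0
```

```bash
python3 -c "
from h import *
inc([.484,-.333,.10],-5.8)"
```

```text
inc cm [11.35 45.54  4.3 ] deg [-0.13 -0.31 -4.49] F [ 0.39 -0.15 -0.17] t 8.1
```

arm_command([
  [1, 4, 0, 0, 0, 0],
  [2.5, 10, 0, 0, 0, -0.5],
  [4, 16, 0, 0, 0, -1],
  [5.5, 22, 0, 0, 0, -2],
  [7, 28, 0, 0, 0, -3],
  [8.5, 34, 0, 0, 0, -4],
  [10, 40, 1, 0, 0, -4.5],
  [11.3, 45, 2, -0.1, -0.2, -4.5],
])

```text
time: 9.1
position: [0.4819, -0.3309, 0.1195]
tool_rot: [3.14, 0.004, -0.102]
wrist_force: [0.9, 1.3, -0.5]
finger_gap: 0.497
gripper_force: 0.0
```

```bash
python3 - <<'E'
from h import *
inc([.4835,-.333,.017],-5.8)
c=snap('side'); c2=snap('top')
b=cv2.resize(c['img'][100:220,360:480],(500,500),interpolation=cv2.INTER_CUBIC)
cv2.imwrite('pics/g.png',b[...,::-1])
E
```

```text
inc cm [ 0.22  0.17 10.25] deg [ 0.11  0.22 -0.05] F [ 0.86  1.32 -0.48] t 9.1
```

View pics/g.png

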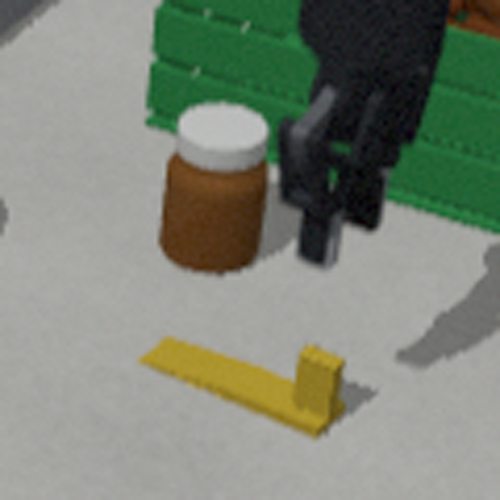

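The fingers are above the taper's fin (fin at (320,380)). I'll descend and grip.

arm_command([
  [0.2, 0.1, 4, 0.1, 0.1, 0],
  [0.2, 0.1, 8, 0.1, 0.1, 0],
  [0.2, 0.1, 10, 0.1, 0.1, 0],
  [0.2, 0.1, 10.1, 0.1, 0.1, 0],
  [0.2, 0.1, 10.1, 0.1, 0.1, 0],
])

```text
time: 9.82
position: [0.4846, -0.3294, 0.02]
tool_rot: [-3.141, 0.001, -0.1]
wrist_force: [0.3, -0.7, 0.8]
finger_gap: 0.499
gripper_force: 0.0
```

arm_command([
  [0, 0, 0, 0, 0, 0],
  [0, 0, 0, 0, 0, 0],
  [0, 0, 0, 0, 0, 0],
  [0, 0, 0, 0, 0, 0],
  [0, 0, 0, 0, 0, 0],
], grip=1)

```text
time: 10.45
position: [0.4848, -0.3301, 0.0207]
tool_rot: [3.141, -0.0, -0.101]
wrist_force: [-1.4, 0.1, 6.0]
finger_gap: 0.124
gripper_force: 59.6
```

arm_command([
  [0, 0, -2, 0, 0, 0],
  [0, 0, -6, 0, 0, 0],
  [0, 0, -11, 0, 0, 0],
  [0, 0, -11, 0, 0, 0],
])

```text
time: 10.95
position: [0.4866, -0.331, 0.1339]
tool_rot: [3.138, -0.006, -0.101]
wrist_force: [0.3, -0.2, -0.8]
finger_gap: 0.127
gripper_force: 58.5
```

```bash
python3 -c "
from h import *
u=np.array([np.cos(np.radians(-10.2)),np.sin(np.radians(-10.2))])
p=np.array([.625,.105])-.125*u
print(p); inc([*p,.12],-10.2); print(robot.sense()['finger_gap'],robot.sense()['tool_rot'])"
```

```text
[0.50197555 0.12713559]
inc cm [ -3.1  -45.74   1.23] deg [ 0.17 -0.33  4.41] F [ 0.3  -0.24 -0.81] t 10.95
0.12683708757752837 [ 3.13846726 -0.0057034  -0.10105254]
```

arm_command([
  [-0.3, -4, 0, 0, 0, 0],
  [-0.8, -10, 0, 0, 0, 0.5],
  [-1.3, -16, 0, 0, 0, 1],
  [-1.8, -22, 0, 0, 0, 2],
  [-2.3, -28, 0, 0, 0, 3],
  [-2.8, -34, 0, 0, 0, 4],
  [-3.3, -40, 0, 0.1, -0.2, 4.4],
  [-3.6, -45.7, 0, 0.2, -0.3, 4.4],
])

```text
time: 11.95
position: [0.4939, 0.1305, 0.1291]
tool_rot: [-3.138, 0.007, -0.178]
wrist_force: [1.0, -0.3, -0.3]
finger_gap: 0.124
gripper_force: 58.5
```

```bash
python3 -c "
from h import *
inc([.497,.128,.045],-10.2);print(robot.sense()['position'])"
```

```text
inc cm [0.41 0.21 8.41] deg [-0.18  0.42  0.02] F [ 1.02 -0.32 -0.29] t 11.95
[0.49385936 0.13046414 0.12912405]
```

arm_command([
  [0.1, 0.1, 3, 0, 0, 0],
  [0.1, 0.1, 6, 0, 0, 0],
  [0.1, 0.1, 8, 0, 0, 0],
  [0.1, 0.1, 8.4, 0, 0, 0],
  [0.1, 0.1, 8.4, 0, 0, 0],
])

```text
time: 12.58
position: [0.4947, 0.1278, 0.0456]
tool_rot: [-3.138, 0.007, -0.178]
wrist_force: [-0.4, 0.0, 1.3]
finger_gap: 0.127
gripper_force: 58.7
```

```bash
python3 - <<'E'
from h import *
s=robot.sense(); p=s['position']; u=np.array([np.cos(np.radians(-10.2)),np.sin(np.radians(-10.2))])
inc([.497,.128,.032],-10.2)
d=p[:2]-[.625,.105]; print(p,s['tool_rot'],'along/across',d@u,d@[-u[1],u[0]])
c=snap('top');C=snap('side')
a=cv2.resize(c['img'][200:320,215:315],None,fx=4.2,fy=4.2,interpolation=cv2.INTER_CUBIC)
b=cv2.resize(C['img'][225:345,260:355],None,fx=4.2,fy=4.2,interpolation=cv2.INTER_CUBIC)
b=b[:504,:380]; cv2.imwrite('pics/i.png',np.hstack([a[:504],b])[...,::-1])
E
```

```text
inc cm [ 0.23 -0.05  1.36] deg [-0.19  0.41  0.02] F [-0.38  0.02  1.31] t 12.575
[0.49472456 0.12783295 0.0456146 ] [-3.13831864  0.00716503 -0.17759701] along/across -0.13225987948512263 -0.0005977044447424626
```

View pics/i.png

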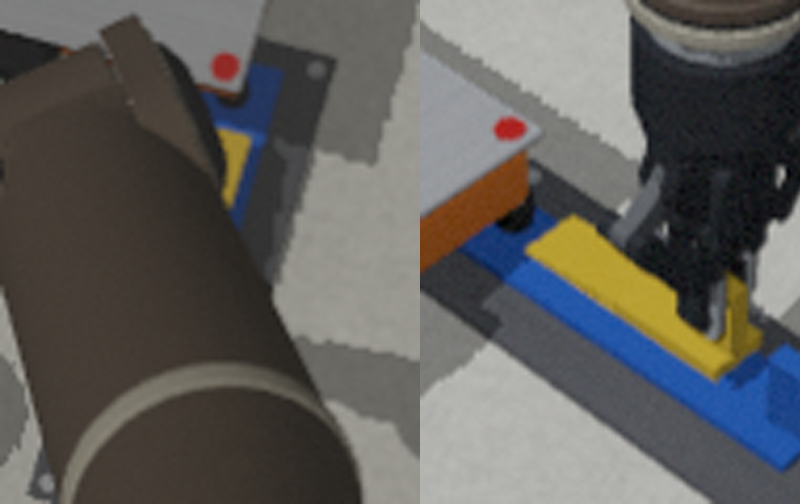

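The taper hovers over the packer, aligned with it, tip at about (555,235), just short of the foot at (515,215). I'll level it and lower until it touches.

arm_command([
  [0.1, 0, 0.6, -0.2, 0.4, 0],
  [0.1, 0, 1.1, -0.2, 0.4, 0],
  [0.1, 0, 1.2, -0.2, 0.4, 0],
  [0.1, 0, 1.2, -0.2, 0.4, 0],
])

```text
time: 13.18
position: [0.4957, 0.1277, 0.0336]
tool_rot: [3.141, -0.0, -0.178]
wrist_force: [-0.5, -0.3, -0.3]
finger_gap: 0.129
gripper_force: 58.6
```

arm_command([
  [0, 0, 0.15, 0, 0, 0],
  [0, 0, 0.15, 0, 0, 0],
])

```text
time: 13.42
position: [0.4957, 0.1277, 0.0321]
tool_rot: [3.141, -0.0, -0.178]
wrist_force: [-0.2, 0.2, -0.8]
finger_gap: 0.131
gripper_force: 58.6
```

arm_command([
  [0, 0, 0.1, 0, 0, 0],
  [0, 0, 0.1, 0, 0, 0],
])

```text
time: 13.68
position: [0.4957, 0.1277, 0.0311]
tool_rot: [3.141, -0.0, -0.178]
wrist_force: [1.3, -0.3, -0.2]
finger_gap: 0.124
gripper_force: 58.6
```

arm_command([
  [0, 0, 0.1, 0, 0, 0],
  [0, 0, 0.1, 0, 0, 0],
])

```text
time: 13.92
position: [0.4957, 0.1277, 0.0301]
tool_rot: [3.142, -0.0, -0.178]
wrist_force: [0.4, -0.5, -1.2]
finger_gap: 0.129
gripper_force: 58.6
```

arm_command([
  [0, 0, 0.05, 0, 0, 0],
  [0, 0, 0.05, 0, 0, 0],
])

```text
time: 14.18
position: [0.4958, 0.1277, 0.0296]
tool_rot: [3.141, -0.0, -0.178]
wrist_force: [-0.7, -0.4, -0.1]
finger_gap: 0.13
gripper_force: 58.6
```

arm_command([
  [0, 0, 0.05, 0, 0, 0],
  [0, 0, 0.05, 0, 0, 0],
])

```text
time: 14.42
position: [0.4958, 0.1277, 0.0295]
tool_rot: [3.141, -0.0, -0.178]
wrist_force: [-1.3, -0.8, 5.0]
finger_gap: 0.129
gripper_force: 59.5
```

arm_command([
  [0, 0, 0.05, 0, 0, 0],
  [0, 0, 0.05, 0, 0, 0],
])

```text
time: 14.68
position: [0.4958, 0.1277, 0.0295]
tool_rot: [3.141, -0.001, -0.178]
wrist_force: [-4.6, -0.9, 11.9]
finger_gap: 0.133
gripper_force: 60.5
```

Contact at 0.0296. I'll ease off to about zero load and slide in.

arm_command([
  [0, 0, -0.11, 0, 0, 0],
  [0.8, 0, -0.11, 0, 0, 0],
  [1.6, 0, -0.11, 0, 0, 0],
  [2.4, 0, -0.11, 0, 0, 0],
  [3.2, 0, -0.11, 0, 0, 0],
  [4, 0, -0.11, 0, 0, 0],
  [4.5, 0, -0.11, 0, 0, 0],
  [4.5, 0, -0.11, 0, 0, 0],
])

```text
time: 15.68
position: [0.5403, 0.1197, 0.0297]
tool_rot: [3.142, -0.0, -0.178]
wrist_force: [-0.4, -1.2, -1.3]
finger_gap: 0.123
gripper_force: 58.6
```

arm_command([
  [0.2, 0, 0, 0, 0, 0],
  [0.5, 0, 0, 0, 0, 0],
  [0.7, 0, 0, 0, 0, 0],
  [0.7, 0, 0, 0, 0, 0],
])

```text
time: 16.18
position: [0.5471, 0.1185, 0.0298]
tool_rot: [3.142, -0.0, -0.178]
wrist_force: [-0.1, 0.8, -0.7]
finger_gap: 0.131
gripper_force: 58.6
```

arm_command([
  [0.2, 0, 0, 0, 0, 0],
  [0.4, 0, 0, 0, 0, 0],
  [0.4, 0, 0, 0, 0, 0],
])

```text
time: 16.55
position: [0.5511, 0.1178, 0.0298]
tool_rot: [3.142, -0.0, -0.178]
wrist_force: [-0.1, 0.4, -0.1]
finger_gap: 0.128
gripper_force: 58.6
```

arm_command([
  [0.15, 0, 0, 0, 0, 0],
  [0.3, 0, 0, 0, 0, 0],
  [0.3, 0, 0, 0, 0, 0],
])

```text
time: 16.92
position: [0.554, 0.1172, 0.0298]
tool_rot: [3.142, -0.0, -0.178]
wrist_force: [0.3, -0.2, -0.1]
finger_gap: 0.126
gripper_force: 58.6
```

arm_command([
  [0.1, 0, 0, 0, 0, 0],
  [0.2, 0, 0, 0, 0, 0],
  [0.2, 0, 0, 0, 0, 0],
])

```text
time: 17.3
position: [0.5559, 0.1169, 0.0298]
tool_rot: [3.142, -0.0, -0.178]
wrist_force: [-0.4, 0.2, 0.4]
finger_gap: 0.128
gripper_force: 58.6
```

arm_command([
  [0.1, 0, 0, 0, 0, 0],
  [0.2, 0, 0, 0, 0, 0],
  [0.2, 0, 0, 0, 0, 0],
])

```text
time: 17.68
position: [0.5579, 0.1166, 0.0298]
tool_rot: [3.142, -0.0, -0.178]
wrist_force: [0.6, -0.3, -1.4]
finger_gap: 0.128
gripper_force: 58.6
```

arm_command([
  [0.1, 0, 0, 0, 0, 0],
  [0.1, 0, 0, 0, 0, 0],
])

```text
time: 17.92
position: [0.5588, 0.1164, 0.0298]
tool_rot: [3.142, -0.0, -0.178]
wrist_force: [0.2, 1.2, -0.6]
finger_gap: 0.124
gripper_force: 58.6
```

arm_command([
  [0.1, 0, 0, 0, 0, 0],
  [0.1, 0, 0, 0, 0, 0],
])

```text
time: 18.18
position: [0.5598, 0.1162, 0.0298]
tool_rot: [3.142, -0.0, -0.178]
wrist_force: [0.7, 0.1, 0.1]
finger_gap: 0.126
gripper_force: 58.6
```

arm_command([
  [0.1, 0, 0, 0, 0, 0],
  [0.1, 0, 0, 0, 0, 0],
])

```text
time: 18.42
position: [0.5607, 0.116, 0.0297]
tool_rot: [3.142, -0.0, -0.178]
wrist_force: [-0.2, 0.1, -0.9]
finger_gap: 0.126
gripper_force: 58.6
```

arm_command([
  [0.1, 0, 0, 0, 0, 0],
  [0.1, 0, 0, 0, 0, 0],
])

```text
time: 18.68
position: [0.5617, 0.1159, 0.0297]
tool_rot: [3.141, -0.0, -0.178]
wrist_force: [-0.2, 0.4, -1.3]
finger_gap: 0.132
gripper_force: 58.5
```

arm_command([
  [0.1, 0, 0, 0, 0, 0],
  [0.1, 0, 0, 0, 0, 0],
])

```text
time: 18.92
position: [0.5627, 0.1157, 0.0297]
tool_rot: [3.141, -0.0, -0.178]
wrist_force: [-0.3, -0.3, -1.1]
finger_gap: 0.129
gripper_force: 58.5
```

arm_command([
  [0.1, 0, 0, 0, 0, 0],
  [0.1, 0, 0, 0, 0, 0],
])

```text
time: 19.18
position: [0.5633, 0.1156, 0.0297]
tool_rot: [3.141, 0.0, -0.178]
wrist_force: [-2.1, -0.4, -1.2]
finger_gap: 0.13
gripper_force: 58.6
```

Contact with the foot is starting, so I'll use 0.5 mm steps.

arm_command([
  [0.05, 0, 0, 0, 0, 0],
  [0.05, 0, 0, 0, 0, 0],
])

```text
time: 19.42
position: [0.5637, 0.1155, 0.0297]
tool_rot: [3.141, 0.001, -0.177]
wrist_force: [-4.0, 0.6, -0.0]
finger_gap: 0.129
gripper_force: 58.6
```

```bash
python3 -c "
from h import *
s=robot.sense(); print(s['position'],s['wrist_force'])"
```

```text
[0.56367461 0.11548783 0.02966591] [-4.01999144  0.62410374 -0.01002189]
```

arm_command([
  [0.05, 0, 0, 0, 0, 0],
  [0.05, 0, 0, 0, 0, 0],
])

```text
time: 19.68
position: [0.5641, 0.1154, 0.0297]
tool_rot: [3.141, 0.001, -0.177]
wrist_force: [-3.4, 0.7, 1.3]
finger_gap: 0.126
gripper_force: 58.8
```

arm_command([
  [0.05, 0, 0, 0, 0, 0],
  [0.05, 0, 0, 0, 0, 0],
])

```text
time: 19.92
position: [0.5643, 0.1154, 0.0297]
tool_rot: [3.141, 0.001, -0.177]
wrist_force: [-5.3, 0.6, 1.7]
finger_gap: 0.126
gripper_force: 59.0
```

arm_command([
  [0.05, 0, 0, 0, 0, 0],
  [0.05, 0, 0, 0, 0, 0],
])

```text
time: 20.18
position: [0.5645, 0.1153, 0.0296]
tool_rot: [3.141, 0.002, -0.177]
wrist_force: [-7.3, 1.3, 2.1]
finger_gap: 0.124
gripper_force: 59.2
```

The push force reads about 7.4 N, which is tight. I'll release and rise.

arm_command([
  [0, 0, 0, 0, 0, 0],
  [0, 0, 0, 0, 0, 0],
  [0, 0, 0, 0, 0, 0],
], grip=0.5)

```text
time: 20.55
position: [0.5664, 0.1151, 0.03]
tool_rot: [-3.141, -0.002, -0.178]
wrist_force: [1.1, 0.3, 0.2]
finger_gap: 0.499
gripper_force: 0.0
```

arm_command([
  [0, 0, -1.5, 0, 0, 0],
  [0, 0, -4, 0, 0, 0],
  [0, 0, -8, 0, 0, 0],
  [0, 0, -11, 0, 0, 0],
  [0, 0, -11, 0, 0, 0],
])

```text
time: 21.18
position: [0.5675, 0.1157, 0.1435]
tool_rot: [-3.139, -0.006, -0.178]
wrist_force: [0.8, 0.8, 0.6]
finger_gap: 0.503
gripper_force: 0.0
```

arm_command([
  [2, 0, 0, 0, 0, 0],
  [4.5, 0, 0, 0, 0, 0],
  [6.2, 0, 0, 0, 0, 0],
  [6.2, 0, 0, 0, 0, 0],
  [6.2, 0, 0, 0, 0, 0],
], grip=1)

```text
time: 21.8
position: [0.6256, 0.1045, 0.1393]
tool_rot: [3.141, 0.001, -0.177]
wrist_force: [-0.7, 0.0, 0.1]
finger_gap: -0.002
gripper_force: 0.0
```

```bash
python3 - <<'E'
from h import *
inc([.625,.105,.085],-10.2)
t=snap('top'); c=snap('side')
hsv=cv2.cvtColor(c['img'],cv2.COLOR_RGB2HSV)
for n,lo,hi in(('taper',(18,120,60),(35,255,255)),('packer',(105,120,40),(130,255,255))):
    m=np.zeros((480,640),np.uint8);m[225:385,240:400]=cv2.inRange(hsv,lo,hi)[225:385,240:400]
    ys,xs=np.nonzero(m);P=world(c,np.c_[xs,ys]);f=P[(P[:,2]>.035)&(P[:,2]<.065)]
    u=np.array([np.cos(np.radians(-10.2)),np.sin(np.radians(-10.2))]);d=f[:,:2]-[.625,.105]
    print(n,len(f),'fin along',np.percentile(d@u,[5,50,95]).round(3),'across',np.percentile(d@[-u[1],u[0]],[5,50,95]).round(3),'z',np.percentile(f[:,2],98))
E
```

```text
inc cm [-0.07 -0.04  5.44] deg [0.02 0.06 0.04] F [-0.72  0.    0.06] t 21.8
taper 133 fin along [-0.075 -0.065 -0.051] across [-0.005  0.004  0.006] z 0.05548269755789209
packer 127 fin along [-0.19  -0.181 -0.168] across [-0.006  0.002  0.006] z 0.04985864312617597
```

The shims are in place, with the foot over the packer at x of about 178 mm and over the taper at about 63 mm. Now the press on the dot.

arm_command([
  [0, 0, 2, 0, 0, 0],
  [0, 0, 4, 0, 0, 0],
  [0, 0, 5.2, 0, 0, 0],
  [0, 0, 5.5, 0, 0, 0],
  [0, 0, 5.5, 0, 0, 0],
])

```text
time: 22.52
position: [0.6268, 0.1043, 0.0848]
tool_rot: [3.142, -0.0, -0.178]
wrist_force: [-0.8, 0.4, 0.8]
finger_gap: 0.003
gripper_force: 0.0
```

arm_command([
  [0, 0, 0.2, 0, 0, 0],
  [0, 0, 0.3, 0, 0, 0],
  [0, 0, 0.3, 0, 0, 0],
])

```text
time: 22.9
position: [0.6267, 0.1042, 0.082]
tool_rot: [-3.142, -0.001, -0.178]
wrist_force: [0.7, -0.5, -0.3]
finger_gap: 0.003
gripper_force: 0.0
```

arm_command([
  [0, 0, 0.1, 0, 0, 0],
  [0, 0, 0.1, 0, 0, 0],
])

```text
time: 23.15
position: [0.6266, 0.1042, 0.0808]
tool_rot: [3.141, -0.0, -0.178]
wrist_force: [-0.0, 0.0, -0.1]
finger_gap: 0.008
gripper_force: 0.0
```

arm_command([
  [0, 0, 0.1, 0, 0, 0],
  [0, 0, 0.1, 0, 0, 0],
])

```text
time: 23.4
position: [0.6268, 0.1042, 0.0802]
tool_rot: [3.142, -0.001, -0.178]
wrist_force: [-1.3, -0.3, 5.1]
finger_gap: 0.002
gripper_force: 2.0
```

arm_command([
  [0, 0, 0.05, 0, 0, 0],
  [0, 0, 0.05, 0, 0, 0],
])

```text
time: 23.65
position: [0.6268, 0.1043, 0.0802]
tool_rot: [3.142, -0.001, -0.178]
wrist_force: [-2.2, -0.9, 8.1]
finger_gap: 0.002
gripper_force: 4.0
```

The pan does not sink. I'll add about 2 N and hold for over half a second.

arm_command([
  [0, 0, 0.03, 0, 0, 0],
  [0, 0, 0.03, 0, 0, 0],
  [0, 0, 0.03, 0, 0, 0],
  [0, 0, 0.03, 0, 0, 0],
])

```text
time: 24.15
position: [0.6268, 0.1042, 0.0801]
tool_rot: [3.141, -0.001, -0.178]
wrist_force: [-4.1, -0.5, 10.0]
finger_gap: 0.0
gripper_force: 5.1
```

arm_command([
  [0, 0, 0, 0, 0, 0],
  [0, 0, 0, 0, 0, 0],
  [0, 0, 0, 0, 0, 0],
  [0, 0, 0, 0, 0, 0],
  [0, 0, 0, 0, 0, 0],
])

```text
time: 24.78
position: [0.6268, 0.1043, 0.0801]
tool_rot: [3.142, -0.001, -0.178]
wrist_force: [-4.3, -1.6, 9.9]
finger_gap: -0.002
gripper_force: 5.1
```

arm_command([
  [0, 0, -0.3, 0, 0, 0],
  [0, 0, -2, 0, 0, 0],
  [0, 0, -6, 0, 0, 0],
  [0, 0, -11, 0, 0, 0],
  [0, 0, -11, 0, 0, 0],
])

```text
time: 25.4
position: [0.6293, 0.1051, 0.1947]
tool_rot: [-3.138, -0.008, -0.178]
wrist_force: [-0.2, -0.4, -0.4]
finger_gap: 0.001
gripper_force: 0.0
```

```bash
python3 - <<'E'
from h import *
c=snap('side'); u=np.array([np.cos(np.radians(-10.2)),np.sin(np.radians(-10.2))])
hsv=cv2.cvtColor(c['img'],cv2.COLOR_RGB2HSV)
for n,lo,hi in(('taper',(18,120,60),(35,255,255)),('packer',(105,120,40),(130,255,255))):
    m=np.zeros((480,640),np.uint8);m[225:385,240:400]=cv2.inRange(hsv,lo,hi)[225:385,240:400]
    ys,xs=np.nonzero(m);P=world(c,np.c_[xs,ys]);f=P[(P[:,2]>.035)&(P[:,2]<.065)];d=f[:,:2]-[.625,.105]
    print(n,(d@u).mean().round(4),(d@[-u[1],u[0]]).mean().round(4))
print(robot.sense()['position'])
E
```

```text
taper -0.0638 0.0025
packer -0.18 0.0005
[0.62795989 0.10459695 0.19208443]
```

The scale held about 10 N for more than half a second with no sink, and the shims did not move.

```bash
python3 -c "
from plant import robot
print(robot.sign_off())"
```

```text
the job is handed in; nothing more can be done
None
```

Job handed in: the packer and taper are in place under the near right foot, the taper pushed in to about 7.4 N, and about 10 N on the red dot for over half a second moved the pan about 0.1 mm at most.

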